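Close the swing strap and cam lever of a lidded marinating pot

TASK

The lid of the steel marinating pot must be clamped tight before the pot goes to the cold room: with a finger, swing the strap round over the lid until its end is fully home in the catch, and then press the red cam lever gently down until it lies flat, and leave it so. Only push with the fingers: do not grip or lift anything, and leave the pot, the lid and the things around it where they stand.

Things in the scene. Friction and masses are not known exactly. Their poses are not given: they have to be found in the camera images.
- press_pot: Round stainless pot, 132 mm across, 88 mm high, 4 kg, loose on the table on a rubber foot. Origin: centre of its underside; z up. Catch at its own -x side (nearest the robot at yaw 0), upright hinge stud of the strap at its +x side, 88 mm from the pot's axis. Wire carrying handles at the +y and -y sides reach 92 mm from the axis, 58 to 66 mm above the table.
- catch (a point): Middle of the slot of the catch, 86 mm from the pot's axis, 123 mm above the table: a steel hook 18 mm wide along the strap, its top 135 mm above the table (its lip 138 mm), closed at the pot's -y side and open towards +y, where the strap comes in
- strap (a joint): Angle of the strap about the upright hinge stud, rad. 0: fully home in the catch, against its stop, pointing along the pot's -x. Positive: swung open towards the pot's +y side (1.57 would point along +y). Range 0 to 1.5; starts at 0.95 to 1.30. Seen from above it closes counter-clockwise. Stiff hinge: about 0.5 N at the end moves it; it stays where it is left.
- strap_end (a point): Centre of the rounded free end (radius 16 mm) of the strap, a flat bar 26 mm wide, 6 mm thick, 120 to 126 mm above the table; nothing is under this end but the table. x points along the strap to the hinge, 200 mm away; y to the side where a finger must stand to push it closed; z up. When home this point lies 17 mm beyond the face of the catch that looks away from the pot.
- strap_hinge (a point): The hinge axis of the strap, at half the strap's thickness (123 mm above the table).
- cam_lever (a joint): Angle of the red-handled cam lever about its level pin in the fork on the strap, rad. 0: raised 70 degrees above level, leaning towards the hinge. 1.22: fully down against a hard stop, level along the strap, tip over the hinge. Starts at 0 to 0.25. About 3 N at the tip moves it (up to 5 N as it tightens); it stays where it is left; the cam holds itself and does not spring back.
- lever_tip (a point): Centre of the rounded end of the lever's red grip (a round bar of 17 mm diameter, 56 mm long up to this point), 102 mm from the lever's pin. With the lever fully down it lies 154 mm above the table, above the hinge stud, and the grip's upper side then lies 159 to 163 mm above the table.
- lever_pin (a point): Middle of the lever's pin, on the middle line of the strap, 88 mm from the hinge, 144 mm above the table. The lever turns about it in the upright plane that holds the strap.
- foot: Round pressure foot, 28 mm across, rubber-faced, under the strap beneath the lever's fork. Origin: centre of its underside. Pressing the lever down drives it down 5.5 mm; with the strap home it is then pressed on the lid's boss.
- lid_boss (a point): Centre of the top of the round boss in the middle of the loose steel lid (142 mm across, 0.6 kg, with a black seal, its spigot reaching 8 mm into the pot). With the lid seated, this point lies on the pot's axis, 104 mm above the table.
- timer: Kitchen timer with a green turning top, 68 mm across, 40 mm high, loose. Origin: centre of its underside. To be left alone.
- thermometer: Probe thermometer, 161 x 26 x 22 mm, lying loose. Origin: centre of its underside, its length along its own y. To be left alone.
- tub: White plastic tub, 115 mm across, 70 mm high, loose. Origin: centre of its underside. To be left alone.
- lid: The lid's body; origin: centre of the underside of its spigot, 80 mm above the table when seated, z up.
Not all that is in view belongs to the job. What is shaped like the lid but green or orange is not meant.

How it is judged:
On the way, in this order (a step that is already met when the one before it is completed fails the run):
1. the strap is swung fully home in the catch, with the lever still up (value of joint strap below 0.04 rad and value of joint cam_lever below 0.5 rad), for 0.2 s.
2. the cam lever is pushed down with the strap home, and the foot presses on the lid (value of joint strap below 0.04 rad and value of joint cam_lever above 1.15 rad and contact force between foot and lid above 5 N), for 0.2 s.
At the end, for the whole second after the job is handed in: Strap home in the catch (within 0.04 rad), cam lever down (above 1.15 of 1.22 rad), foot pressing the lid with over 5 N, lid seated (2 mm in height, 4 mm sideways), pot at rest; pot, timer, thermometer and tub within 20 mm of where they stood (all of step 2 and z of lid_boss in the frame of press_pot below 0.106 m and horizontal distance between lid_boss and press_pot below 0.004 m and distance of each of press_pot, timer, thermometer, tub from where it was at the start of the episode below 0.02 m and linear speed of press_pot below 0.01 m/s); the robot touches nothing.
It fails at once if the lid is lifted or knocked off its seat (more than 6 mm up or 8 mm sideways) (z of lid_boss in the frame of press_pot above 0.11 m or horizontal distance between lid_boss and press_pot above 0.008 m).
It fails at once if the pot is lifted, tipped or shoved (more than 30 mm or 0.1 rad) (distance of press_pot from where it was at the start of the episode above 0.03 m or angle between press_pot's own z axis and vertical above 0.1 rad).
It fails at once if the strap or lever is gripped or forced (more than 35 N of the fingers on the pot's parts) (contact force between the fingers and press_pot above 35 N).
It fails at once if a bystander is lifted or shoved (more than 30 mm) (distance of any of timer, thermometer, tub from where it was at the start of the episode above 0.03 m).
It also fails if it takes over 56 s, if anything falls off the work surface, if the arm or the gripper's body presses on something with over 40 N, if the wrist force passes 120 N, or if a joint passes its speed limit or range.

ROBOT

A 7-joint arm with a two-finger parallel gripper is mounted at the origin on a cart in front of the work surface, level with it; the furniture and walls round the work are solid. World frame = base frame: x ahead of the robot, y to its left, z up, the work surface at z = 0. Lengths are in m, angles in rad, forces in N, time in s.
With the tool pointing down it reaches from about 0.425 to 0.925 m from the base axis. Payload 6.8 kg.
Tool frame: the origin (TCP) lies on the front face of the gripper's body, between the roots of the fingers; the fingertips stand 73 mm ahead of it and the grasp point (between the pads) lies 54 mm ahead of it (env.nose_length is the distance from the TCP to the fingertips, in m); z points along the fingers, y is the direction in which the jaws open and shut (so a half turn about z gives the same grasp; the last joint's range is limited). The gripper opens to 85 mm and grips with 20 to 120 N. Pads are 22 mm wide; open, the fingers measure 114 mm over their backs; the gripper's body (76 mm by 85 mm) begins 54 mm behind the grasp point. The pads swing forward as they close: fully open they stand 13 mm farther back than shut.
Start: joints at [1.038, 0.477, 0.022, 1.555, -0.011, 1.109, -0.083], TCP at [0.278, -0.615, 0.304] pointing down, gripper open.
Joint ranges: [-2.96, 2.96], [-0.34, 2.1], [-1.41, 1.46], [0.24, 2.44], [-1.37, 4.51], [0.17, 1.92], [-2.96, 2.96]. Speed limits (rad/s): [2.39, 2.39, 3.14, 3.14, 3.14, 3.14, 3.14].

INTERFACE

Orientations are given as a unit quaternion [w, x, y, z].
In Python, from cell import env, kin, camera, calibration, job gives the robot as it stands. The module is installed in compiled form; this text tells all that it offers. Calls block until the motion is done:
- env.reach(position, orientation): joint-space move of the TCP to a pose.
- env.movel(position, velocity=0.15, rot=None, stop_force=None): straight line of the TCP; rot=None keeps the orientation; velocity is the mean speed in m/s. With stop_force (N) it stops when the force on the tool has changed by that much, and returns True; else False.
- env.goto_joints(angles): joint-space move.
- env.grip(opening, f_grip=None): finger opening in m; f_grip is the grip in N (None keeps the last); returns when the fingers have stopped.
- env.dwell(seconds).
- kin.inverse_kinematics(position, orientation): joint angles nearest the present ones, or None.
- env.get_state(): the state.
- camera(name): name is "scene" or "top"; returns (picture, depth): 400x640x3 uint8, blue, green, red; 400x640 float32, m along the optical axis (not along the pixel's ray), 0 where there is no reading.
- calibration(name): a dict with "fx", "fy", "cx", "cy" (pixels), "k1" (the pictures are not rectified: a ray, as slopes to the right and down, at radius r is drawn at 1 + k1 r^2 times it, then the intrinsics apply), "rvec" (rotation vector, rad) and "tvec" (3), from world to camera coordinates, as OpenCV has them. Camera axes: x right, y down, z forward; pixel columns grow to the right and rows downward; lengths in m; the calibration is good to about 2 mm. A picture is of the moment at which its call begins. calibration takes no time and is no camera call.
A pose or a line that the arm cannot do raises env.PlanningError and nothing moves.
- job.job_done(): hands the job in, once; it reports no verdict.
The state is a dict: "time": time; "qpos": joint angles; "joint_velocities": joint speeds; "joint_torque": joint torques, N m; "tcp_pos": TCP position; "orientation": TCP orientation; "force": force on the tool from outside, world axes, zero at the start; "torque": the same for the moment, N m; "opening": finger opening in m.
Only numpy, scipy, OpenCV 4.12 (cv2) and the standard library are available. Lean on these libraries where they do the work, as an engineer would, in place of code of your own. Each camera call takes 0.05 s, during which the arm holds its last target.

## Working session

There is one attempt and no reset: what is moved stays moved. The work goes in short steps, each a Python script; the robot and the scene stay as the last script left them, time stands still between calls to the robot, and variables do not carry over. Pictures are saved under pics/ and viewed, and the job is handed in when it is done.

```bash
mkdir -p pics; ls; cat > h.py <<'E'
import numpy as np, cv2
from cell import env, kin, camera, calibration, job
def cal(n):
    c=calibration(n); R,_=cv2.Rodrigues(np.array(c["rvec"],float)); return c,R,np.array(c["tvec"],float).ravel()
def rays(n,u,v):
    c,R,t=cal(n)
    x=(np.asarray(u,float)-c["cx"])/c["fx"]; y=(np.asarray(v,float)-c["cy"])/c["fy"]
    rd=np.hypot(x,y); r=rd.copy()
    for _ in range(30): r=rd/(1+c["k1"]*r*r)
    s=np.where(rd>0,r/np.where(rd>0,rd,1),1)
    return x*s,y*s
def p3(n,u,v,d):
    c,R,t=cal(n); x,y=rays(n,u,v); d=np.asarray(d,float)
    return (np.stack([x*d,y*d,d],-1)-t)@R
def cloud(n,D):
    v,u=np.mgrid[0:D.shape[0],0:D.shape[1]]
    return p3(n,u,v,D)
def atz(n,u,v,z):
    c,R,t=cal(n); x,y=rays(n,u,v); o=-R.T@t; d=np.stack([x,y,np.ones_like(x)],-1)@R
    return o+d*((z-o[2])/d[...,2])[...,None]
def proj(n,P):
    c,R,t=cal(n); q=np.atleast_2d(P)@R.T+t; x=q[:,0]/q[:,2];y=q[:,1]/q[:,2]; f=1+c["k1"]*(x*x+y*y)
    return np.stack([c["fx"]*x*f+c["cx"],c["fy"]*y*f+c["cy"]],-1)
E
python3 - <<'E'
from h import *
print(env.get_state()); 
for n in("scene","top"):
    I,D=camera(n); cv2.imwrite(f"pics/{n}0.png",I); np.save(f"pics/{n}0.npy",D)
    c,R,t=cal(n); print(n,c,-R.T@t, R.T@[0,0,1])
print(env.nose_length)
E
```

```text
pics
{'time': 0.0, 'qpos': array([ 1.03793848,  0.47778743,  0.02235566,  1.55644767, -0.01148105,
        1.10935451, -0.08311507]), 'joint_velocities': array([-6.67459415e-05, -6.28077414e-04,  3.08975572e-04, -9.16534102e-04,
        8.16202256e-04,  1.46857864e-03,  1.84460200e-03]), 'joint_torque': array([ 1.41123228e-04, -5.96450651e+01,  1.60858568e+00, -2.81200683e+01,
        1.26435194e-02,  9.34071344e-03, -5.00873932e-05]), 'tcp_pos': array([ 0.2779551 , -0.61459672,  0.30293603]), 'orientation': array([-8.92580519e-04,  9.77531718e-01,  2.10786308e-01, -2.75968669e-04]), 'force': array([ 0.01302558,  0.23135783, -0.56961391]), 'torque': array([-0.01131163, -0.00560937,  0.01952347]), 'opening': 0.0851599217186405}
scene {'fx': 390.7167335655827, 'fy': 390.7167335655827, 'cx': 321.0904488940586, 'cy': 205.0278262519202, 'k1': 0.03252072101433245, 'rvec': array([ 0.8926574 , -2.61156977,  0.93830336]), 'tvec': array([0.382079  , 0.41042404, 1.05662341])} [0.07596777 0.51305116 1.07791127] [ 0.39583816 -0.50059459 -0.76988129]
top {'fx': 411.1364310539376, 'fy': 411.1364310539376, 'cx': 322.17728029288617, 'cy': 194.31824718921024, 'k1': -0.006067007177507577, 'rvec': array([ 2.2103012 , -2.19144656,  0.09639228]), 'tvec': array([-0.11201751,  0.55941382,  1.34060548])} [ 0.47424529 -0.07459591  1.37558775] [ 0.06333038 -0.02399512 -0.99770411]
0.0726
```

View pics/scene0.png

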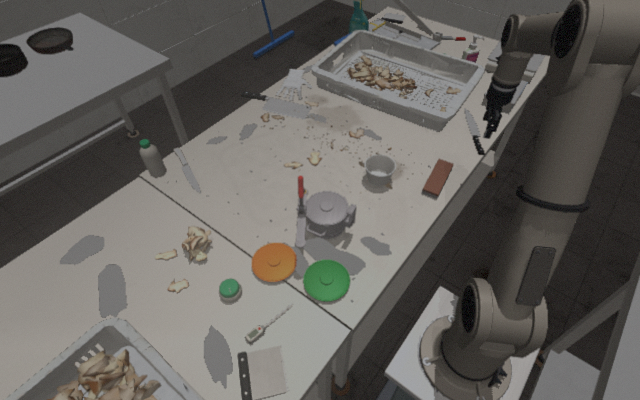

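View pics/top0.png

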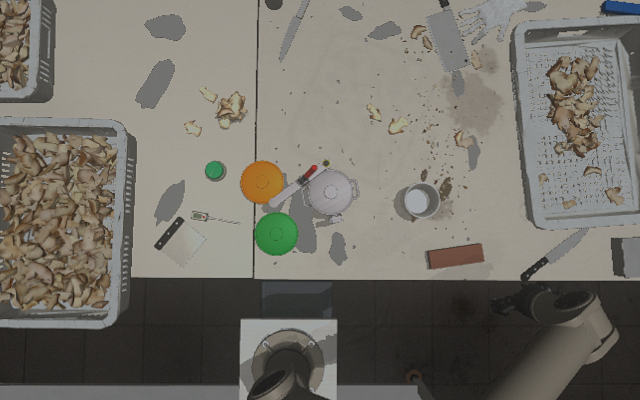

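The top view shows the pot at about (330,192). The strap runs from the hinge near (326,163) to its end at about (272,205), and the red lever is at (312,170). The orange and green lids lie near the strap's end. I'll zoom in and measure.

```bash
python3 - <<'E'
import cv2,numpy as np
from h import *
a=cv2.imread("pics/top0.png");b=cv2.imread("pics/scene0.png")
A=cv2.resize(a[135:260,235:375],None,fx=5,fy=5,interpolation=cv2.INTER_CUBIC)[:,:700]
B=cv2.resize(b[165:305,240:380],None,fx=4.2,fy=4.2,interpolation=cv2.INTER_CUBIC)
cv2.imwrite("pics/ta.png",A);cv2.imwrite("pics/sb.png",B)
for n in("top","scene"):
    D=np.load(f"pics/{n}0.npy");P=cloud(n,D);np.save(f"pics/{n}_P.npy",P)
P=np.load("pics/top_P.npy")
z=np.where(np.load("pics/top0.npy")>0,P[...,2]*1000,-999).astype(int)
for v in range(150,226,3): print(v,' '.join(f"{k:4d}" for k in z[v,256:362:4]))
E
```

```text
150   -2   -1    2    1    5   -1    0   -1   -1    0   -1    0    5    1   -1    0    0   -3   -4   -1   -2    0   -1   -5   -2   -1   -2
153    1   -3   -2    2    0   -1    0    0    3    0   -1    0    4    1    4   -2   -3    2    0   -7   -3   -1    2   -3    1    3    0
156   -2   -2   -1   -1   -5    0   -3    0   -1   -1    0    0   -5   -1    3    1    4    0    0   -1    1    0    0   -3    3    1    0
159   -1   -2    4    0   -1    0   -3    4    1    0    3    0   -2   -2    0    0   -3  121  121   -3    0   -4    2    1   -8    0    4
162   16    8   13   17    5   -3   -2    0    1    1    0    0    0    2    0   -2    1  128  135    1   -4    0    0    0   -1    0    0
165   11   19   21   15   17    1   -1   -1    0    2    2   -2    0    0    0    1  125  131  134   -2   -2    0   -1   -7    0   -1   -1
168   19   18   14   12   15   14   -3 -999    0   -1    2    0    3    2  244  244  128  130  125   -1   -2    2    3    1   -2   -3   -2
171   18   15   13   16   16   17   13    0    0    1    1    1   -4  211  233  125  126   95   96   97   89   -1    0   -3   -
[... 1813 characters left out ...]
    6
213   -2    0   -2    0   17   17   18   14    2   -1    1    1    3   -1    2   -2    0   97   94   95   94   84   -1    0   -2    0   -1
216   -3    0   14   14   17   20   18   12    9    4    0   -2    2    0   -5   -1    0    0   -6   70   70  132   -2    1   -1    3    0
219   -6    1    9   16   14   20   22   12   15   16   -2    0    0    0    0    0   -3    0   -3  133  129  133   -4   -6    3   -2    0
222    5   15   12   22   20   12   12   21   21   15    0   -1   -1   -3    2   -3   -1   -2    2  135  137   -6   -4   -1    6    6   -5
225   -2   14   14   16   17   12   19   20   16   20   16   -4   -2   -3   -8   -1   -1    0    0    0    0    0    1    2    1    2   -4
```

View pics/ta.png

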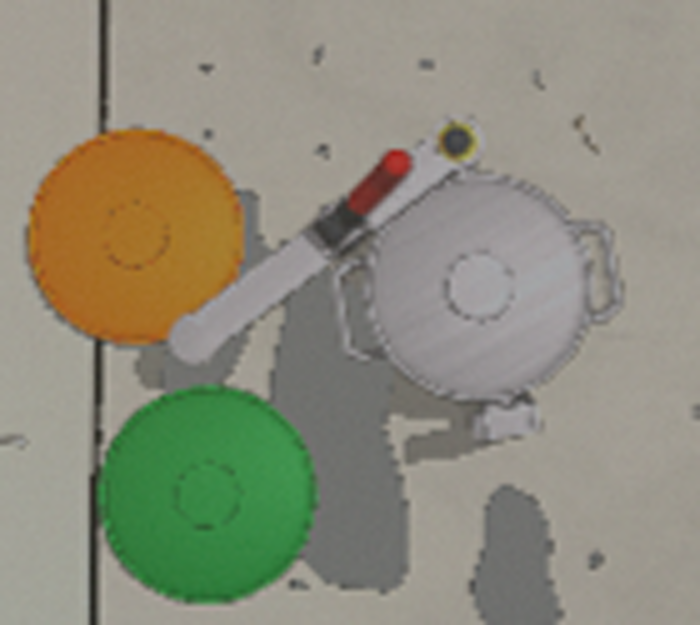

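View pics/sb.png

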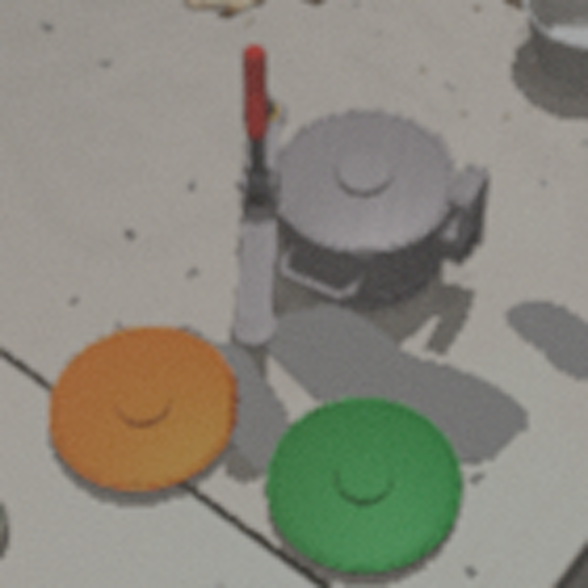

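```bash
python3 - <<'E'
from h import *
T=np.load("pics/top_P.npy");S=np.load("pics/scene_P.npy")
f=lambda u,v,z:print((u,v),np.round(atz("top",np.array(float(u)),np.array(float(v)),z),4))
print("top-pixel picks");f(326.4,163,.132);f(273.6,202.6,.126);f(331,192.4,.104);f(336.4,219,.135);f(314.5,167.3,.24)
# table bias
for n,P in(("top",T),("scene",S)):
    m=(abs(P[...,0]-.6)<.25)&(abs(P[...,1]+.1)<.3)&(abs(P[...,2])<.012); print(n,"table z",np.median(P[m][:,2]))
    # lid band
    c=np.array([.54,-.09])
    I=cv2.imread(f"pics/{n}0.png"); hsv=cv2.cvtColor(I,cv2.COLOR_BGR2HSV)
    near=(np.hypot(P[...,0]-.56,P[...,1]+.05)<.3)
    lid=near&(P[...,2]>.085)&(P[...,2]<.112)
    q=P[lid][:,:2]; c=np.median(q,0); q=q[np.hypot(*(q-c).T)<.08]; (x,y),r=cv2.minEnclosingCircle(q.astype(np.float32)*1000); print(n,"lid",x,y,r,q.mean(0)*1000,len(q))
    st=near&(P[...,2]>.114)&(P[...,2]<.138); q=P[st]; 
    q2=q[q[:,1]>c[1]+.02]; 
    mu=q2[:,:2].mean(0); U,s,V=np.linalg.svd(q2[:,:2]-mu); d=V[0]; 
    if d[1]<0:d=-d
    t=(q2[:,:2]-mu)@d; print(n,"strap line",mu,d,"ang",np.degrees(np.arctan2(d[1],d[0])),"zmed",np.median(q2[:,2]),"end",mu+d*np.percentile(t,99.5),"start",mu+d*t.min())
    q3=q[(q[:,1]<c[1]+.02)&(q[:,0]<c[0])]; print(n,"catch",q3.mean(0) if len(q3) else 0,len(q3))
    red=near&(P[...,2]>.13)&((hsv[...,0]<8)|(hsv[...,0]>172))&(hsv[...,1]>120); q=P[red]; 
    print(n,"red",len(q), q[q[:,2].argsort()[-5:]].mean(0), q.mean(0))
    k=near&(P[...,2]>.145); 
    q=P[k]; mu=q.mean(0);U,s,V=np.linalg.svd(q-mu);d=V[0]*np.sign(V[0][2]);t=(q-mu)@d;print(n,"lever",mu,d,np.round(mu+d*np.percentile(t,98),4),np.round(mu+d*np.percentile(t,2),4))
    o=near&(hsv[...,0]>8)&(hsv[...,0]<20)&(hsv[...,1]>170);print("orange",P[o].mean(0) if o.any() else 0)
E
```

```text
top-pixel picks
(326.4, 163) [ 0.6489 -0.1166  0.132 ]
(273.6, 202.6) [0.527  0.0426 0.126 ]
(331, 192.4) [ 0.5612 -0.1325  0.104 ]
(336.4, 219) [ 0.4788 -0.1479  0.135 ]
(314.5, 167.3) [ 0.6214 -0.08    0.24  ]
top table z -0.0006670086960480787
top lid 559.6331787109375 -132.9658660888672 74.81145477294922 [ 561.894764 -131.680322] 1639
top strap line [ 0.5752408  -0.02064351] [-0.6090106   0.79316208] ang 127.51799701987086 zmed 0.1255644142365688 end [0.51931931 0.05218742] start [ 0.65301791 -0.12193872]
top catch [ 0.47831337 -0.14713277  0.13432335] 72
top red 68 [ 0.62126993 -0.07690504  0.24683397] [ 0.61350373 -0.06892102  0.22343484]
top lever [ 0.492523   -0.07238137  1.20893139] [-0.10861214 -0.01356089  0.9939917 ] [ 0.4743 -0.0747  1.3756] [ 0.608  -0.058   0.1521]
orange [0.60088258 0.09441143 0.02623433]
scene table z -0.001207912406503309
scene lid 560.6095581054688 -128.80596923828125 73.13420104980469 [ 557.6471725  -125.80366687] 1185
scene strap line [ 0.56201443 -0.00395003] [-0.59781438  0.80163456] ang 126.71352426574732 zmed 0.12490621529479184 end [0.51744127 0.05582   ] start [ 0.64381115 -0.11363471]
scene catch [ 0.47512484 -0.14516855  0.1300379 ] 77
scene red 77 [ 0.6193246  -0.07633104  0.24578985] [ 0.61026745 -0.06394155  0.21753102]
scene lever [ 0.60290919 -0.05653948  0.19374556] [ 0.27665758 -0.34957763  0.89512907] [ 0.6188 -0.0767  0.2453] [ 0.5879 -0.0376  0.1452]
orange [0.6041486  0.05243839 0.01620969]
```

The two views agree:

| Item | Value |
|---|---|
| Pot axis | (0.561, -0.131) |
| Hinge | (0.648, -0.1155) |
| Pot yaw | ≈10.2° |
| Strap end | (0.527, 0.043) |
| Strap angle | ≈1.10 rad |
| Lever tip | (0.619, -0.077, ~0.238) |

Next I'll plan and check inverse kinematics.

```bash
cat >> h.py <<'E'
from scipy.spatial.transform import Rotation as Ro
H=np.array([.648,-.1157]); HOME=np.radians(190.2)
def quat(ax):  # tool down, tool x at world angle ax
    x=np.array([np.cos(ax),np.sin(ax),0]);z=np.array([0,0,-1.]);y=np.cross(z,x)
    q=Ro.from_matrix(np.stack([x,y,z],1)).as_quat(); return q[[3,0,1,2]]
ZP=.183
def fpose(th,off=.031,r=.203,z=ZP):
    a=HOME-th; d=np.array([np.cos(a),np.sin(a)]); n=np.array([np.cos(a-np.pi/2),np.sin(a-np.pi/2)])
    return np.r_[H+d*r+n*off,z], quat(a-np.pi)
E
python3 - <<'E'
from h import *
for th,off,z in((1.1,.07,.35),(1.1,.07,.183),(1.1,.031,.183),(.6,.031,.183),(0,.031,.183),(0,.06,.4)):
    p,q=fpose(th,off,z=z); j=kin.inverse_kinematics(p,q); print(np.round(p,3),None if j is None else np.round(j,2))
env.grip(0.0,20)
s=env.get_state();print(s["time"],s["opening"])
p=s["tcp_pos"].copy();p[2]=.42;env.movel(p,.25)
p,q=fpose(1.1,.07,z=.40);env.reach(p,q)
s=env.get_state();print(s["time"],s["tcp_pos"],s["qpos"],s["force"])
I,D=camera("top");cv2.imwrite("pics/t1.png",I);I,D=camera("scene");cv2.imwrite("pics/s1.png",I)
E
```

```text
[0.581 0.088 0.35 ] [-0.01  0.31 -0.32  1.7   0.11  1.15 -2.84]
[0.581 0.088 0.183] [-0.16  0.48 -0.13  1.87  0.08  0.8  -2.82]
[0.55  0.065 0.183] [-0.12  0.43 -0.13  1.95  0.08  0.77 -2.79]
[ 0.476 -0.004  0.183] [ 0.09  0.33 -0.25  2.12  0.12  0.71 -2.23]
[ 0.443 -0.121  0.183] [ 0.32  0.31 -0.22  2.15  0.1   0.69 -1.36]
[ 0.438 -0.093  0.4  ] [ 0.4   0.03 -0.33  1.92  0.01  1.19 -1.33]
0.8667 -0.00035588904707624294
4.1833 [0.58132692 0.0874169  0.39986551] [ 0.10873288  0.29507387 -0.4589651   1.62416372  0.13629869  1.25444163
 -2.86964836] [ 0.56283061 -0.71308431  0.46480536]
```

```bash
python3 - <<'E'
import cv2
a=cv2.imread("pics/t1.png");b=cv2.imread("pics/s1.png")
cv2.imwrite("pics/m1.png",cv2.hconcat([cv2.resize(a[120:270,200:350],(400,400)),cv2.resize(b[80:310,200:430],(400,400))]))
E
```

```text
(no output)
```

View pics/m1.png

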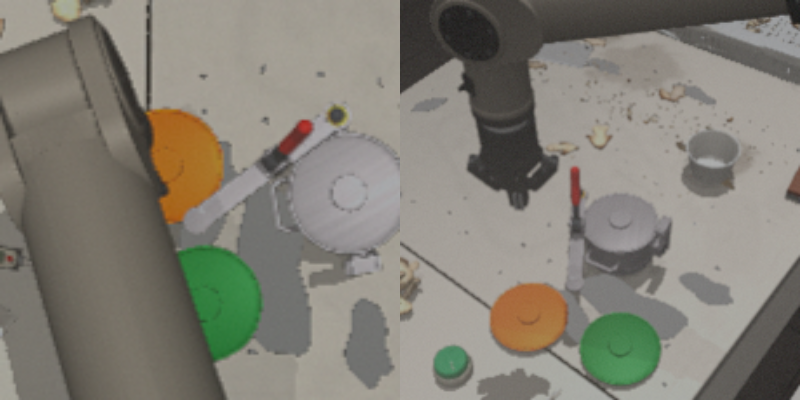

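The closed gripper hangs clear at about (515,190) in the right half of the picture, and the strap hasn't been touched. I'll go down and feel for contact.

```bash
python3 - <<'E'
from h import *
p,q=fpose(1.1,.07);hit=env.movel(p,.15,stop_force=6);s=env.get_state();print(hit,s["time"],s["tcp_pos"],s["force"])
for th in (1.04,.96,.88,.8,.7,.6,.5,.4,.3,.2,.12):
    p,q=fpose(th,.036)
    hit=env.movel(p,.09,rot=q,stop_force=10);s=env.get_state();print(th,hit,round(s["time"],2),np.round(s["tcp_pos"],3),np.round(s["force"],1))
    if hit: break
I,D=camera("top");cv2.imwrite("pics/t2.png",I);I,D=camera("scene");cv2.imwrite("pics/s2.png",I);np.save("pics/s2.npy",D)
cv2.imwrite("pics/m2.png",cv2.resize(I[150:310,220:420],(800,640)[:2])[:600])
E
```

```text
False 5.8833 [0.5816259  0.0884768  0.18384334] [-0.83478586 -0.04149332  0.00337366]
1.04 False 6.55 [0.544 0.062 0.183] [-0.2  0.3 -0.1]
0.96 False 6.88 [0.53  0.053 0.183] [0.7 0.3 0.2]
0.88 False 7.22 [0.517 0.043 0.183] [0.9 0.2 0.5]
0.8 False 7.55 [0.505 0.032 0.183] [ 0.4 -0.2  0.8]
0.7 False 7.92 [0.491 0.017 0.183] [-1.   1.1  1. ]
0.6 False 8.3 [0.478 0.001 0.183] [-0.2  0.7 -0.3]
0.5 False 8.68 [ 0.467 -0.017  0.183] [-0.2  0.4  0.6]
0.4 False 9.05 [ 0.458 -0.035  0.183] [-0.4 -0.6 -1.3]
0.3 False 9.43 [ 0.451 -0.055  0.183] [ 0.2  0.4 -0.1]
0.2 False 9.8 [ 0.446 -0.075  0.183] [-0.5 -0.3 -0.5]
0.12 False 10.13 [ 0.444 -0.091  0.183] [ 1.  -0.1  0.1]
```

View pics/m2.png

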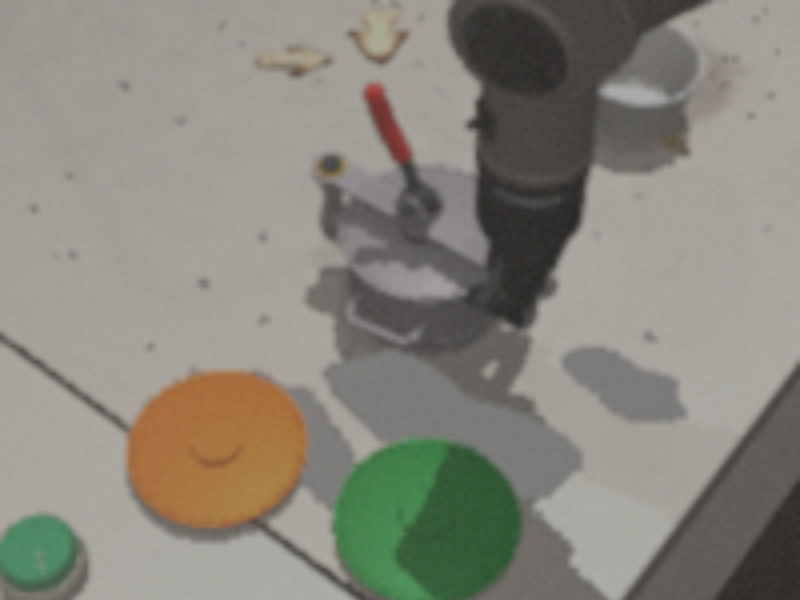

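The strap has swung with the finger from the stud at (330,165) toward the catch, and the lever is still up at (375,95). Next is the final push home, force-limited.

```bash
python3 - <<'E'
from h import *
p,q=fpose(0.03,.036);hit=env.movel(p,.05,rot=quat(HOME-np.pi),stop_force=9);s=env.get_state();print(hit,s["time"],s["tcp_pos"],s["force"])
if not hit:
    p,q=fpose(0.0,.005);hit=env.movel(p,.025,stop_force=7);s=env.get_state();print(hit,s["time"],s["tcp_pos"],s["force"])
d=np.array([np.cos(HOME),np.sin(HOME)]);n=np.array([np.cos(HOME-np.pi/2),np.sin(HOME-np.pi/2)])
print("r,off",(s["tcp_pos"][:2]-H)@d,(s["tcp_pos"][:2]-H)@n)
env.dwell(.3);print(env.get_state()["force"])
p,q=fpose(0.0,.075);env.movel(p,.12);p[2]=.36;env.movel(p,.25)
I,D=camera("top");cv2.imwrite("pics/t3.png",I);np.save("pics/t3.npy",D);J,E=camera("scene");cv2.imwrite("pics/s3.png",J);np.save("pics/s3.npy",E)
print(env.get_state()["time"])
cv2.imwrite("pics/m3.png",cv2.hconcat([cv2.resize(I[140:260,260:380],(400,400)),cv2.resize(J[160:280,260:380],(400,400))]))
E
```

```text
False 10.7583 [ 0.4420005  -0.10962039  0.18302419] [0.14501281 0.21432305 0.82099204]
True 11.4833 [ 0.44340587 -0.12235689  0.1826406 ] [-0.93403375  0.42672594  0.39931733]
r,off 0.2025394747805331 0.029678812274392306
[-0.04202101 -0.12607531 -0.53233915]
13.2667
```

View pics/m3.png

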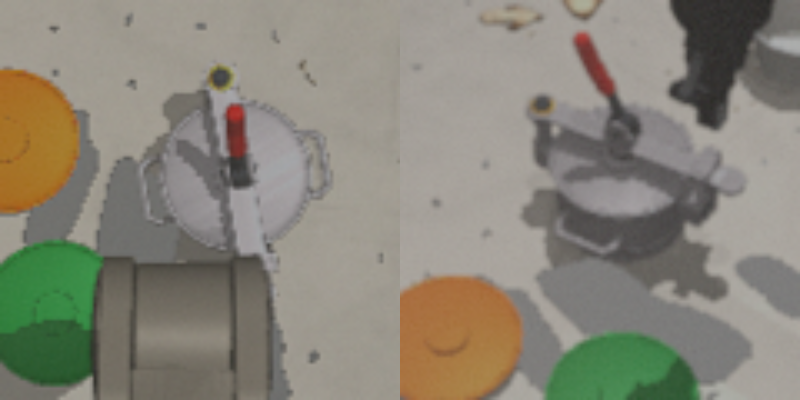

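The strap now lies across the lid. In the right half its end is at (735,180), past the catch. I'll measure its angle, the pot's position and the lever before pressing.

```bash
python3 - <<'E'
from h import *
for n,f in(("top","t3"),("scene","s3")):
    D=np.load(f"pics/{f}.npy");P=cloud(n,D);I=cv2.imread(f"pics/{f}.png");hsv=cv2.cvtColor(I,cv2.COLOR_BGR2HSV)
    a=HOME;d=np.array([np.cos(a),np.sin(a)]);nn=np.array([np.cos(a-np.pi/2),np.sin(a-np.pi/2)])
    al=(P[...,:2]-H)@d; la=(P[...,:2]-H)@nn; Z=P[...,2]; ok=D>0
    m=ok&(al>-.01)&(al<.25)&(abs(la)<.05)&(Z>.115)&(Z<.131)
    for lo,hi in((.02,.05),(.05,.07),(.11,.14),(.14,.17),(.17,.19),(.19,.22)):
        k=m&(al>=lo)&(al<hi)
        if k.sum()>3: print(n,lo,"lat mean %.4f min %.4f max %.4f z %.4f n %d"%(la[k].mean(),la[k].min(),la[k].max(),Z[k].mean(),k.sum()))
    r=ok&(al>-.05)&(al<.25)&(abs(la)<.06)&(Z>.14)&(Z<.27)&((hsv[...,0]<8)|(hsv[...,0]>172))&(hsv[...,1]>110)
    q=np.c_[al[r],la[r],Z[r]];q=q[q[:,2].argsort()];print(n,"red n",len(q),"low",q[:8].mean(0),"high",q[-8:].mean(0),"mean",q.mean(0))
    c=np.array([.561,-.131]);rr=np.hypot(*(np.moveaxis(P[...,:2],-1,0)-c[:,None,None]))
    l=ok&(rr<.09)&(Z>.088)&(Z<.102);(x,y),R=cv2.minEnclosingCircle(P[l][:,:2].astype(np.float32)*1000);print("lid",x,y,R)
E
python3 - <<'E'
import cv2;I=cv2.imread("pics/s3.png");cv2.imwrite("pics/m4.png",cv2.resize(I[165:245,285:375],(675,600),interpolation=cv2.INTER_CUBIC))
E
```

```text
top 0.02 lat mean 0.0051 min -0.0118 max 0.0126 z 0.1250 n 42
top 0.05 lat mean 0.0060 min -0.0136 max 0.0121 z 0.1253 n 19
top 0.11 lat mean -0.0004 min -0.0136 max 0.0120 z 0.1253 n 82
top 0.14 lat mean -0.0014 min -0.0168 max 0.0123 z 0.1249 n 69
top 0.19 lat mean -0.0141 min -0.0156 max -0.0130 z 0.1257 n 6
top red n 72 low [0.0738632  0.0019821  0.19418199] high [0.04514368 0.00077301 0.24624764] mean [0.05743599 0.00126055 0.22372207]
lid 560.9649658203125 -132.44400024414062 73.611572265625
scene 0.02 lat mean 0.0031 min -0.0139 max 0.0159 z 0.1248 n 61
scene 0.05 lat mean 0.0047 min -0.0101 max 0.0158 z 0.1242 n 36
scene 0.11 lat mean 0.0031 min -0.0132 max 0.0164 z 0.1247 n 64
scene 0.14 lat mean 0.0029 min -0.0155 max 0.0162 z 0.1247 n 59
scene 0.17 lat mean 0.0039 min -0.0178 max 0.0167 z 0.1238 n 35
scene 0.19 lat mean 0.0021 min -0.0166 max 0.0166 z 0.1245 n 62
scene red n 74 low [0.0738855  0.00730501 0.19465241] high [0.04776994 0.00351233 0.24467986] mean [0.05981889 0.00596102 0.21949431]
lid 568.770263671875 -123.98694610595703 80.7037124633789
```

View pics/m4.png

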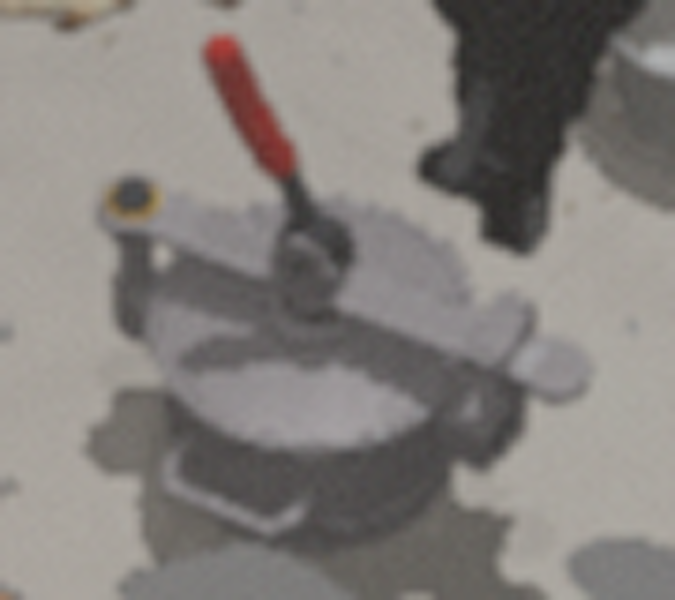

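The strap is home: its end has no lateral offset, so |θ| is about 0.01 rad or less, and it sits under the hook. The lever is at about 0.16 rad with its tip centre at about 0.238 m. I'll press the lever along its arc with the fingertip edge, watching the force.

```bash
cat >> h.py <<'E'
dH=np.array([np.cos(HOME),np.sin(HOME)]);nH=np.array([np.cos(HOME-np.pi/2),np.sin(HOME-np.pi/2)])
def lp(u,w,lat=.001): # finger centre u (toward hinge from pin), tip height above pin
    return np.r_[H+dH*(.088-u)+nH*lat,.144+w+.073]
def cp(psi,s=.088,o=.0185,back=.011):
    c,sn=np.cos(psi),np.sin(psi); return lp(s*c-o*sn-back,s*sn+o*c)
E
python3 - <<'E'
from h import *
q=quat(HOME-np.pi)
a=cp(np.radians(63))
st=a.copy();st[:2]+=dH*.022
top=st.copy();top[2]=.37
env.movel(top,.2,rot=q)
print(env.movel(st,.15,stop_force=8)); s=env.get_state();print(s["time"],s["tcp_pos"],s["force"])
b=np.linalg.norm
env.dwell(.1)
f0=np.mean([env.get_state()["force"]],0)
for k in range(63,5,-4):
    hit=env.movel(cp(np.radians(k)),.06,stop_force=14);s=env.get_state();df=s["force"]-f0
    print(k,hit,round(s["time"],2),np.round(s["tcp_pos"],3),np.round(df,1))
    if hit or b(df)>18: break
I,D=camera("scene");cv2.imwrite("pics/s5.png",I);cv2.imwrite("pics/m5.png",cv2.resize(I[130:250,260:410],(750,600)))
E
```

```text
False
14.6583 [ 0.55184573 -0.13177479  0.304555  ] [0.39745075 0.1761195  0.37125354]
63 False 15.28 [ 0.574 -0.128  0.304] [ 0.2 -0.3 -0.7]
59 False 15.53 [ 0.58  -0.127  0.302] [0.5 0.5 0.6]
55 False 15.79 [ 0.585 -0.126  0.3  ] [ 1.  -0.6  0.7]
51 False 16.05 [ 0.591 -0.125  0.297] [1.2 0.5 0.8]
47 False 16.31 [ 0.597 -0.124  0.294] [ 1.5 -0.1 -0.5]
43 False 16.57 [ 0.602 -0.123  0.29 ] [1.7 0.6 0.2]
39 False 16.82 [ 0.607 -0.122  0.286] [-0.5  0.4 -0.1]
35 False 17.08 [ 0.611 -0.121  0.282] [ 1.2 -0.6 -0.5]
31 False 17.34 [ 0.615 -0.121  0.278] [ 0.6 -0.2 -0.5]
27 False 17.6 [ 0.619 -0.12   0.273] [ 0.9 -0.6  0.9]
23 False 17.86 [ 0.623 -0.119  0.268] [ 0.5 -0.2  1.1]
19 False 18.12 [ 0.626 -0.119  0.263] [ 0.6  0.5 -1.7]
15 False 18.38 [ 0.629 -0.118  0.257] [ 0.3 -0.2 -0.8]
11 False 18.63 [ 0.632 -0.118  0.252] [ 1.3  0.7 -0.1]
7 False 18.89 [ 0.634 -0.117  0.246] [-0.5 -0.1  0.8]
```

View pics/m5.png

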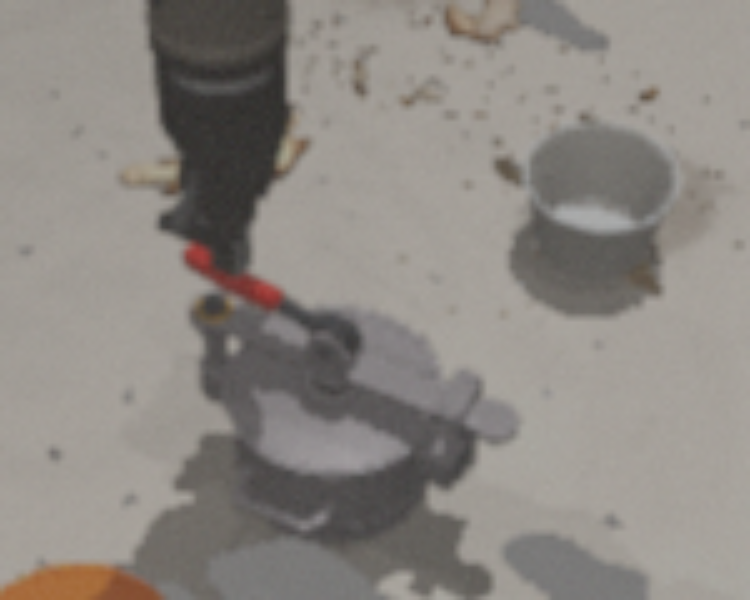

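The lever is most of the way down: its tip is at (195,255) and the finger is on the grip. Next is the final vertical press, force-limited.

```bash
python3 - <<'E'
from h import *
hit=env.movel(cp(np.radians(4)),.04,stop_force=12);s=env.get_state();print(hit,np.round(s["tcp_pos"],4),s["force"])
p=s["tcp_pos"].copy();p[2]=.144+.0185+.073-.015
hit=env.movel(p,.02,stop_force=13);s=env.get_state();print(hit,s["time"],np.round(s["tcp_pos"],4),s["force"],s["qpos"][[1,3]])
I,D=camera("scene");cv2.imwrite("pics/s6.png",I)
cv2.imwrite("pics/m6.png",cv2.resize(I[150:230,280:380],(750,600),interpolation=cv2.INTER_CUBIC))
E
```

```text
False [ 0.6356 -0.1169  0.2413] [ 0.06594648  0.1269116  -0.23414477]
True 19.8667 [ 0.637  -0.1166  0.2318] [-1.38396314 -0.33883467  6.97467258] [0.55598381 1.66540141]
```

View pics/m6.png

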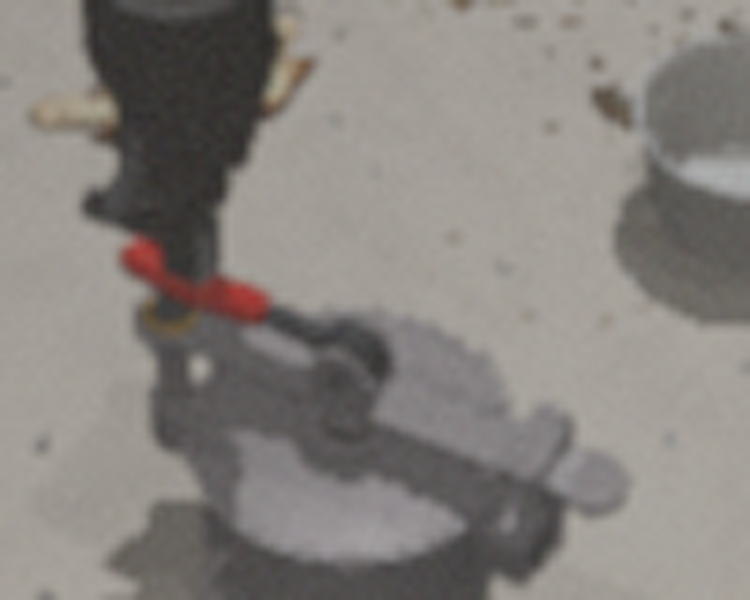

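The press stopped at 13 N with the tip at z ≈ 0.159, which matches the expected height of the flat grip (159–163 mm). The grip from (140,255) to (260,305) runs parallel to the strap. I'll retract and verify.

```bash
python3 - <<'E'
from h import *
p=env.get_state()["tcp_pos"].copy();p[2]=.36;env.movel(p,.15)
j=p.copy();j[:2]=[.50,-.38];j[2]=.40;env.movel(j,.25)
s=env.get_state();print(s["time"],s["tcp_pos"],s["force"])
I,D=camera("top");cv2.imwrite("pics/t7.png",I);np.save("pics/t7.npy",D);J,E=camera("scene");cv2.imwrite("pics/s7.png",J);np.save("pics/s7.npy",E)
cv2.imwrite("pics/m7.png",cv2.hconcat([cv2.resize(I[140:250,270:380],(400,400)),cv2.resize(J[160:270,270:380],(400,400))]))
for n,I,D in(("top",I,D),("scene",J,E)):
    P=cloud(n,D);hsv=cv2.cvtColor(I,cv2.COLOR_BGR2HSV)
    al=(P[...,:2]-H)@dH;la=(P[...,:2]-H)@nH;Z=P[...,2]
    r=(D>0)&(al>-.05)&(al<.1)&(abs(la)<.04)&(Z>.13)&(Z<.3)&((hsv[...,0]<8)|(hsv[...,0]>172))&(hsv[...,1]>110)
    q=np.c_[al[r],la[r],Z[r]]
    for lo,hi in((-.02,-.005),(-.005,.01),(.01,.025),(.025,.04),(.04,.06)):
        k=(q[:,0]>=lo)&(q[:,0]<hi); 
        if k.sum()>2:print(n,lo,k.sum(),"z p80 %.4f mean %.4f lat %.4f"%(np.percentile(q[k,2],80),q[k,2].mean(),q[k,1].mean()))
    print("fit slope",np.polyfit(q[:,0],q[:,2],1))
    m=(D>0)&(al>.105)&(al<.225)&(abs(la)<.03)&(Z>.115)&(Z<.131)
    for lo,hi in((.105,.14),(.14,.175),(.195,.22)):
        k=m&(al>=lo)&(al<hi)
        if k.sum()>3:print(n,"strap",lo,"lat %.4f min %.4f max %.4f"%(la[k].mean(),la[k].min(),la[k].max()))
    # lid boss height
    L=(D>0)&(Z>.085)&(Z<.112)&(np.hypot(P[...,0]-.561,P[...,1]+.131)<.08);(x,y),R=cv2.minEnclosingCircle(P[L][:,:2].astype(np.float32)*1000);print("lid",x,y,R,P[L].mean(0))
E
```

```text
22.275 [ 0.50085595 -0.37826485  0.39981722] [ 1.07147061  0.94429355 -0.14651953]
top -0.02 25 z p80 0.1623 mean 0.1601 lat 0.0010
top -0.005 26 z p80 0.1594 mean 0.1574 lat 0.0013
top 0.01 25 z p80 0.1587 mean 0.1567 lat 0.0011
top 0.025 25 z p80 0.1589 mean 0.1571 lat 0.0008
top 0.04 9 z p80 0.1575 mean 0.1560 lat 0.0018
fit slope [-0.05777188  0.15837254]
top strap 0.105 lat -0.0009 min -0.0135 max 0.0121
top strap 0.14 lat -0.0007 min -0.0137 max 0.0136
top strap 0.195 lat -0.0015 min -0.0153 max 0.0137
lid 560.2181396484375 -132.43418884277344 74.41295623779297 [ 0.56236783 -0.13077179  0.09634838]
scene -0.02 16 z p80 0.1620 mean 0.1598 lat 0.0047
scene -0.005 21 z p80 0.1594 mean 0.1574 lat 0.0045
scene 0.01 18 z p80 0.1574 mean 0.1561 lat 0.0052
scene 0.025 20 z p80 0.1585 mean 0.1564 lat 0.0045
scene 0.04 8 z p80 0.1583 mean 0.1567 lat 0.0050
fit slope [-0.06058814  0.15813286]
scene strap 0.105 lat 0.0030 min -0.0115 max 0.0151
scene strap 0.14 lat 0.0043 min -0.0112 max 0.0162
scene strap 0.195 lat 0.0027 min -0.0140 max 0.0168
lid 562.5413208007812 -129.758544921875 73.33689880371094 [ 0.5535984 -0.1144922  0.0959799]
```

View pics/m7.png

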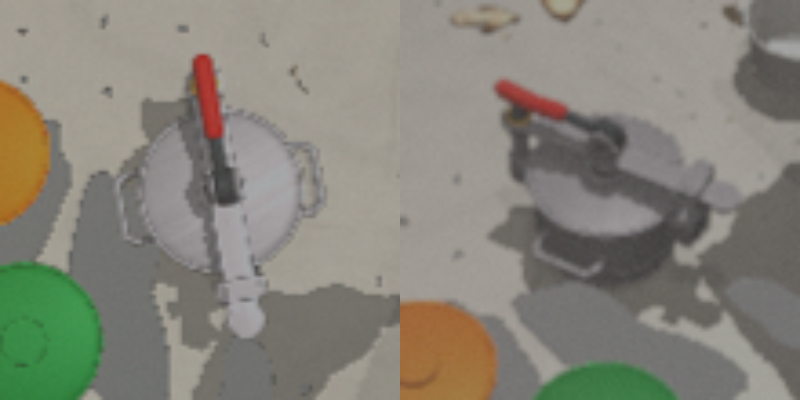

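The measurements agree:
- **Grip:** the top is at 0.158–0.162 m, against 159–163 mm when flat. At 1.15 rad it would be about 7 mm higher at the tip.
- **Strap:** lateral offset is about 0 at the end.
- **Lid:** it hasn't moved.
- **Arm:** it is clear.

Handing in.

```bash
python3 - <<'E'
from h import *
a=cv2.imread("pics/top0.png").astype(int);b=cv2.imread("pics/t7.png").astype(int)
for n,(u0,u1,v0,v1) in dict(timer=(200,230,155,185),therm=(185,245,205,228),tub=(398,442,180,222)).items(): print(n,"mean abs diff",abs(a-b)[v0:v1,u0:u1].mean())
job.job_done();print(env.get_state()["time"])
E
```

```text
timer mean abs diff 2.8325925925925928
therm mean abs diff 3.053623188405797
tub mean abs diff 17.76010101010101
the job is handed in; nothing more can be done
the job is handed in; nothing more can be done
```

The lid is clamped and the job is handed in. I pushed the strap round with the closed fingers until it met its stop (7 N force stop). I then pressed the red lever down along its arc, with a last vertical press that stopped at a 13 N rise. The clock stood at about 22 s when I finished moving.

**Last checks, from both cameras:**
- **Strap:** it lies on the home line under the catch hook. I measured 1–4 mm of sideways offset, which differs between the two cameras but does not grow along the strap. That puts it well within 0.04 rad.
- **Lever:** the grip's upper side is at 158–162 mm, against 159–163 mm when flat, so it is fully down.
- **Lid and pot:** the lid has not moved within the measuring noise. The scene camera's lid fit after the swing was about 10 mm off; the top camera and the final scene fit did not show it.
- **Robot:** clear of everything, with the fingertips about 0.33 m above the table.

**What I could not confirm:**
- **Foot force on the lid:** it cannot be measured directly. I only inferred it from the lever height and the press force.
- **Tub:** a before-and-after image comparison showed no change at the timer and thermometer, but the tub region differed (mean difference 18, against 3). The arm was parked above the tub in the second picture, which probably explains it. I saw no contact with it, but I did not measure its position again.

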